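# Run the tilt gauge along its check rail, then rock it onto the mark

## Robot

A 6-joint arm with a two-finger parallel gripper is mounted at the origin on a cart in front of the work surface, level with it; the furniture and walls round the work are solid. World frame = base frame: x ahead of the robot, y to its left, z up, the work surface at z = 0. Lengths are in m, angles in rad, forces in N, time in s.
With the tool pointing down it reaches from about 0.275 to 0.825 m from the base axis. Payload 4.9 kg.
Tool frame: the origin (TCP) lies on the centre line of the jaws, within the pads' length; the fingertips stand 19 mm ahead of it and the grasp point (between the pads) is the TCP (r.tips_ahead is the distance from the TCP to the fingertips, in m); z points along the fingers, y is the direction in which the jaws open and shut (so a half turn about z gives the same grasp; the last joint's range is limited). The gripper opens to 85 mm and grips with 20 to 120 N. Pads are 22 mm wide; open, the fingers measure 114 mm over their backs; the gripper's body (76 mm by 85 mm) begins 54 mm behind the grasp point. The pads swing forward as they close: fully open they stand 13 mm farther back than shut.
Start: joints at [0.968, 0.326, -0.193, 1.052, 0, 1.437], TCP at [0.248, 0.491, 0.25] pointing down, gripper open.
Joint ranges: [-2.65, 2.65], [-0.97, 1.79], [-1.3, 1.35], [-1.93, 2.1], [-1.47, 1.37], [-3.14, 3.14]. Speed limits (rad/s): [2.57, 2.57, 3.14, 3.14, 3.14, 3.14].

## Interface

Orientations are given as a rotation vector (axis times angle).
In Python, from plant import status, optics, r gives the robot as it stands.
- The arm moves only by the tool servo_tool, never from a script. Its argument "increments" is a list that holds one entry, the list of rows, each a list of 5 numbers: the finger opening in m, from 0 to 0.0854, then the shift along the tool's x, y, z in m, then the turn about the tool's z in rad. In form: [[[claw, dx, dy, dz, yaw], ...]]. A call has 1 to 12 rows; each row shifts and turns the commanded pose from where the row before left it, along the tool's axes as they then stand; what a row does not reach is not made up. A row lasts 1/8 s, in which the tool goes at most 62.5 mm and 10.7 degrees, less where a joint would pass 70% of its speed; a pose out of reach is approached as far as the arm can. A call with a gripper value outside its range is refused whole. The fingers move at their own pace and stop on an object; the grip force is fixed at half the most. Time passes only in rows, so rows that do not move let the fingers close. It gives the time, the measured TCP pose, the force and the opening at its end, in the units of the state.
- status.observe(): the state, without advancing time (a new reading comes with each control period).
- optics.read_camera(name): name is "side" or "top" or "wrist"; returns (picture, depth): 420x560x3 uint8, red, green, blue; 420x560 float32, m along the optical axis (not along the pixel's ray), 0 where there is no reading.
- optics.camera_model(name): a dict with "fx", "fy", "cx", "cy" (pixels), "R" (3x3) and "t" (3): a world point X has camera coordinates R X + t; the wrist camera has in their place "T_tool_cam" (4x4, takes a point from camera to tool coordinates, whose origin is the TCP and whose axes are the flange's). Camera axes: x right, y down, z forward; pixel columns grow to the right and rows downward; lengths in m; the calibration is good to about 2 mm. The wrist camera is an equidistant fisheye: a pixel r from the principal point sees the ray r / f radians off the axis. A picture is of the moment at which its call begins: read the wrist's pose just before it. camera_model takes no time and is no camera call.
- r.close_job(): hands the job in, once; it reports no verdict.
Trained networks look in the newest picture that a camera, given by its name, has taken for a name from the list of things; names that differ only in an ending like _2 or _b are one class to them, and where a whole thing is asked for, a point or a joint stands for the part that bears it (a point fixed in the world has none). Each returns a list of dicts, best first, with "score" (0 to 1); they miss things now and then, are a little off and sometimes report something else, mostly with a low value. They report only what shows in the picture. A call takes as long as a camera call. They do not tell look-alikes from the thing itself.
- optics.trace(camera, target): "mask" (420x560 bool, what is visible of it) and "rect" ([left, top, width, height] in pixels, round what is visible of it).
- optics.landmark_of(camera, target): "point" ([column, row] in pixels: a listed point, or the origin of a listed thing).
The state is a dict: "time": time; "joints": joint angles; "qd": joint speeds; "joint_torque": joint torques, N m; "position": TCP position; "tcp_rot": TCP orientation; "ft_force": force on the tool from outside, world axes, zero at the start; "ft_torque": the same for the moment, N m; "opening": finger opening in m.
Only numpy, scipy, OpenCV 4.12 (cv2) and the standard library are available. Lean on these libraries where they do the work, as an engineer would, in place of code of your own. Each camera call takes 0.05 s, during which the arm holds its last target. There are 200 camera calls.

## Task

Check the tilt gauge on its check block: pick it up by the handle, set its grooved foot upright on the sprung rail at the end away from the stop, press the rail partly down and, still upright, slide the gauge along to the stop, keeping that light pressure, not bottoming the rail and not lifting off on the way. There rock it sideways about the rail until its hanging pointer settles on the arrowhead mark at the rim, and finish by holding it so: against the stop, rail still partly pressed, pointer at rest on the mark, gauge still in the gripper when the program ends. Leave the other things alone.

Things in the scene. Friction and masses are not known exactly. Their poses are not given: they have to be found in the camera images.
- gauge: the tilt gauge, 0.28 kg, upright on the surface: grey foot 40 (x) x 56 (y) x 25 mm, round aluminium dial case (72 mm across, 22 mm thick along x, centre 64 mm up), on top a grey handle 24 (x) x 22 (y) mm, 100 to 150 mm up. Origin: centre of the foot's underside, z up. The white dial looks along its own -x (towards the robot, yaw within 0.4 rad). A 120 degree V groove runs under the foot along x
- gauge_groove (a point): the vertex (ridge line) of the foot's V groove at mid length, 12 mm above the foot's underside; axes as the gauge. On the rail it lies 1 mm above the rail's crest
- gauge_grip (a point): middle of the handle's gripping zone, 128 mm above the foot's underside; axes as the gauge. Take it from above, fingers on the handle's two y faces (22 mm apart)
- pointer (a joint): angle (rad) of the black pendulum pointer from straight down in the gauge's frame (0) towards the gauge's own -y side (positive). It hangs by gravity from the dial's centre, so at rest it equals the gauge's lean about the rail, positive when the handle leans to the gauge's own -y side. Swings at about 4 Hz, settles in 1 s
- mark (a joint): angle (rad) of the arrowhead mark on the dial's rim ring, measured like the pointer's, 0.22 to 0.45 (always to the gauge's own -y side, the right as seen from the front); stiff, stays as it is. The arrowhead is dark, 10 mm wide at the rim, pointing to the dial centre
- pointer_tip (a point): the pointer's tip, 26 mm from the dial's centre
- mark_tip (a point): the tip of the arrowhead mark, 26 mm from the dial's centre; pointer on mark = these two coincide
- check_block: the check block, fixed: dark base plate 170 (x) x 90 (y) x 12 mm with a steel rail along its x axis and, at its far (+x) end, an upright stop plate 12 mm thick, 44 mm wide, up to 97 mm high, its face at x = +66 mm. Origin: centre of the plate's underside, z up; yaw within 0.25 rad. The gauge touches the stop with its centre at x = +46 mm; at the open end set it at about x = -45 mm
- rail_top (a point): the rail's crest above the block's origin, 55 mm above the surface when the rail is free; axes as the block. The rail is polished (low friction), 12 mm wide, its crest rounded to a 6 mm radius, from x = -72 to +66 mm of the block; the gauge's groove rocks about the round's centre, 6 mm under the crest
- rail (a joint): how far the rail is pressed down (m), 0 to 0.008 where it bottoms; it moves straight down on a spring: it yields from about 2.5 N on and takes 1.2 N per mm more (about 7 N at 4 mm)
- stain_bottle: bystander: dark round bottle, 44 mm across, 94 mm high; origin centre of underside
- petri_dish: bystander: flat round dish, 62 mm across, 15 mm high; origin centre of underside
- coverglass_box: bystander: little white box 28 x 28 x 18 mm; origin centre of underside
Not all that is in view belongs to the job. Of the things that look like the gauge, the smaller one is meant.

How it is judged:
By the outcome, as a careful person would: the job done as asked, in the order asked, and still so for the second after the job is handed in, while the arm keeps its last pose, push and grip.
It also fails if it takes over 58 s, if anything falls off the work surface, if the arm or the gripper's body presses on something with over 40 N, if the wrist force passes 120 N, or if a joint passes its speed limit or range.

## Working session

There is one attempt and no reset: what is moved stays moved. The work goes in short steps, Python scripts to look and compute and a tool call to move; the robot and the scene stay as the last step left them, time stands still between calls to the robot, and variables do not carry over. Pictures are saved under pics/ and viewed, about 8 in all and at most 12, crops included, and the job is handed in when it is done.

Besides the shell and the picture viewer there is one more tool, called by a JSON object that holds its "name" and its "arguments", one argument or row to a line. servo_tool: Moves the arm, as the interface text tells. Its arguments: {"type":"object","properties":{"increments":{"type":"array"}},"required":["increments"]}

```bash
ls; mkdir -p pics; cat > h.py <<'E'
import numpy as np, cv2
from scipy.spatial.transform import Rotation as Ro
from plant import status, optics, r
def unproj(cam,u,v,d):
    m=optics.camera_model(cam)
    c=np.array([(u-m['cx'])/m['fx']*d,(v-m['cy'])/m['fy']*d,d])
    return np.array(m['R']).T@(c-np.array(m['t']))
def proj(cam,X):
    m=optics.camera_model(cam); c=np.array(m['R'])@np.array(X)+np.array(m['t'])
    return np.array([m['fx']*c[0]/c[2]+m['cx'],m['fy']*c[1]/c[2]+m['cy']])
def cloud(cam,d):
    m=optics.camera_model(cam); v,u=np.mgrid[:420,:560]
    c=np.stack([(u-m['cx'])/m['fx']*d,(v-m['cy'])/m['fy']*d,d],-1)
    return (c-np.array(m['t']))@np.array(m['R'])
def save(n,p,s=1):
    cv2.imwrite('pics/'+n,cv2.resize(p[:,:,::-1],None,fx=s,fy=s,interpolation=cv2.INTER_CUBIC))
E
python3 - <<'E'
from h import *
np.set_printoptions(precision=4,suppress=True)
s=status.observe(); print(s['time'],s['position'],s['tcp_rot'],s['ft_force'])
ims=[]
for c in ('top','side'):
    p,d=optics.read_camera(c); np.savez(c+'.npz',p=p,d=d); ims.append(p)
    m=optics.camera_model(c); print(c,m['fx'],-np.array(m['R']).T@np.array(m['t']),np.array(m['R'])[2])
    for n in ('gauge','check_block','gauge_grip','rail_top','mark_tip'):
        print(n,[(np.round(x['point']),round(x['score'],2)) for x in optics.landmark_of(c,n)])
    C=cloud(c,d)
    for n in ('gauge','check_block'):
        for t in optics.trace(c,n): 
            q=C[t['mask']&(d>0)]; print(n,t['rect'],round(t['score'],2),np.percentile(q,2,axis=0),np.percentile(q,98,axis=0))
im=np.vstack(ims); save('a.png',cv2.resize(im,None,fx=.71,fy=.71)); save('top.png',ims[0],1.4); save('side.png',ims[1],1.4)
E
```

```text
pics
0.0 [0.2482 0.4902 0.2495] [-0.7295 -3.0551  0.0026] [-0.6244 -0.6701  0.0287]
top 456.2847650101376 [ 0.4754 -0.0827  0.9961] [ 0.1273 -0.0265 -0.9915]
gauge [(array([157., 215.]), 0.85), (array([335., 274.]), 0.72)]
check_block [(array([219., 227.]), 0.97)]
gauge_grip [(array([138., 202.]), 0.98), (array([348., 277.]), 0.7)]
rail_top [(array([216., 227.]), 0.93)]
mark_tip [(array([152., 221.]), 0.44)]
gauge [321.4, 262.2, 38.0, 19.2] 0.72 [ 0.4336 -0.2828  0.0207] [ 0.4731 -0.219   0.151 ]
check_block [195.8, 184.9, 45.9, 83.6] 0.88 [ 0.4571 -0.0378  0.0077] [0.6153 0.046  0.0963]
side 530.2100865347962 [ 0.3624 -0.9061  0.7957] [ 0.1967  0.7529 -0.6281]
gauge [(array([242., 318.]), 0.59), (array([294., 263.]), 0.34)]
check_block [(array([262., 226.]), 0.61), (array([292., 260.]), 0.41)]
gauge_grip [(array([237., 270.]), 0.56), (array([311., 196.]), 0.48), (array([256., 207.]), 0.45)]
rail_top [(array([257., 207.]), 0.86), (array([260., 226.]), 0.48), (array([234., 271.]), 0.16)]
mark_tip [(array([240., 308.]), 0.43), (array([254., 173.]), 0.41)]
gauge [250.3, 115.6, 22.2, 86.3] 0.87 [0.5411 0.0909 0.0054] [0.5926 0.1524 0.2017]
gauge [227.5, 259.6, 34.0, 70.9] 0.69 [ 0.428  -0.29    0.0001] [ 0.4719 -0.2269  0.1497]
check_block [223.4, 183.6, 76.5, 60.4] 0.96 [ 0.4557 -0.0434  0.0018] [0.6143 0.021  0.0944]
```

View pics/top.png

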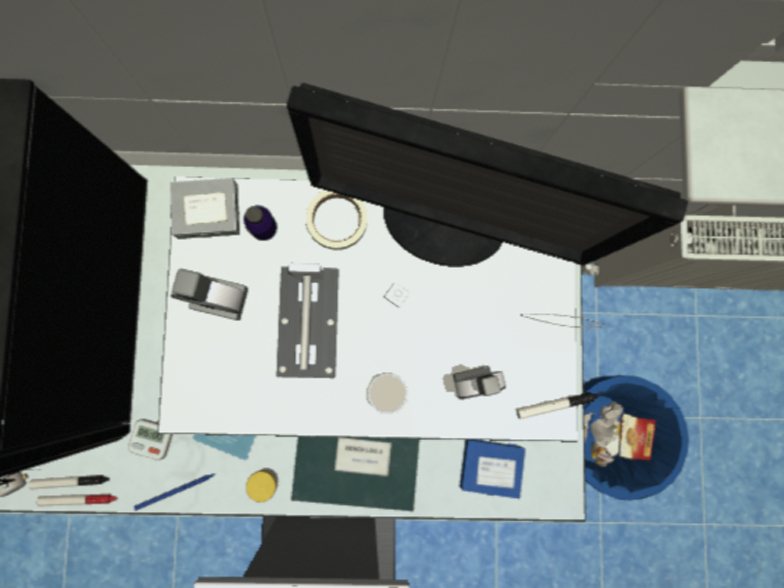

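View pics/side.png

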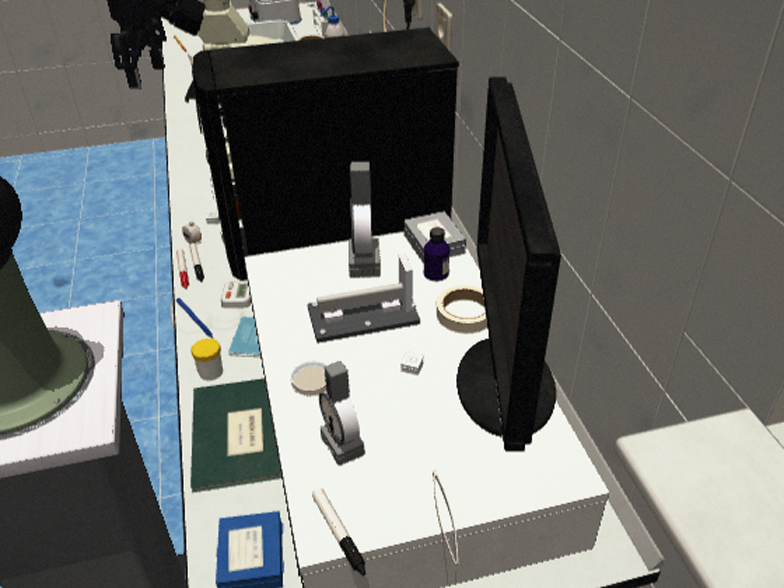

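Two gauge look-alikes show: one at top (157,215), about 200 mm tall, and one at top (340,272), 150 mm tall (side (242,295)). The second matches the 150 mm description. I'll confirm it in a crop and measure the poses and obstacles.

```bash
python3 - <<'E'
from h import *
np.set_printoptions(precision=4,suppress=True)
Cs={}
for c in('top','side'):
    z=np.load(c+'.npz'); Cs[c]=cloud(c,z['d']); Cs[c][z['d']<=0]=np.nan
    if c=='side': save('sm.png',z['p'][240:350,200:300],5)
T=Cs['top']
def rep(n,q): print(n,len(q),np.nanpercentile(q,1,axis=0),np.nanpercentile(q,99,axis=0))
P=np.vstack([Cs['top'].reshape(-1,3),Cs['side'].reshape(-1,3)])
P=P[~np.isnan(P[:,0])]
rep('cabinet',P[(P[:,1]>.15)&(P[:,2]>.22)&(P[:,0]<.8)&(P[:,0]>0.1)&(P[:,2]<.6)&(P[:,1]<.7)])
rep('monitor',P[(P[:,1]<.1)&(P[:,2]>.17)&(P[:,0]>.45)&(P[:,2]<.7)&(P[:,0]<1)])
g=P[(P[:,0]>.38)&(P[:,0]<.52)&(P[:,1]<-.18)&(P[:,1]>-.33)]
h=g[(g[:,2]>.143)&(g[:,2]<.158)]; rep('handle top',h); print(cv2.minAreaRect(h[:,:2].astype(np.float32)*1000), h.mean(0))
b=P[(P[:,0]>.4)&(P[:,0]<.66)&(abs(P[:,1])<.08)]
for n,lo,hi in(('plate',.008,.017),('rail',.05,.058),('stop',.09,.1)):
    for c in Cs:
        q=Cs[c].reshape(-1,3); q=q[(q[:,0]>.4)&(q[:,0]<.66)&(abs(q[:,1])<.08)&(q[:,2]>lo)&(q[:,2]<hi)]
        if len(q)>5: rep(n+c,q); print(cv2.minAreaRect(q[:,:2].astype(np.float32)*1000),len(q))
for c in Cs:
    q=Cs[c].reshape(-1,3); q=q[(q[:,0]>.38)&(q[:,0]<.52)&(q[:,1]<-.18)&(q[:,1]>-.33)]
    for lo,hi in((.015,.03),(.143,.156)):
        w=q[(q[:,2]>lo)&(q[:,2]<hi)]; print(c,lo,len(w),cv2.minAreaRect(w[:,:2].astype(np.float32)*1000))
E
```

```text
cabinet 19528 [0.2184 0.302  0.2213] [0.7858 0.5276 0.3803]
monitor 108977 [ 0.626  -0.6453  0.1756] [0.8498 0.0815 0.5563]
handle top 311 [ 0.4375 -0.2673  0.1433] [ 0.4631 -0.2412  0.1523]
((450.36480712890625, -253.75933837890625), (26.408700942993164, 25.56868553161621), 14.667447090148926) [ 0.4504 -0.2543  0.1486]
platetop 2394 [ 0.455  -0.0401  0.0083] [0.6231 0.0482 0.016 ]
((558.2365112304688, 2.331085205078125), (103.43466186523438, 213.568115234375), 84.5124282836914) 2394
plateside 1179 [ 0.4532 -0.0489  0.0082] [0.653  0.0381 0.0163]
((556.3980712890625, -8.591583251953125), (93.9559326171875, 215.66778564453125), 84.23747253417969) 1179
railtop 351 [ 0.4672 -0.0015  0.0503] [0.6046 0.0182 0.0574]
((536.336181640625, 12.450373649597168), (35.057838439941406, 137.7058868408203), 86.2099380493164) 351
railside 236 [ 0.4662 -0.0195  0.0502] [0.6135 0.0154 0.0573]
((541.8223876953125, 6.45496940612793), (38.40351104736328, 149.9278564453125), 82.64176940917969) 236
stoptop 134 [ 0.6041 -0.0167  0.0907] [0.6162 0.0251 0.0995]
((609.9906616210938, 4.243387222290039), (12.283560752868652, 42.0361442565918), 0.6860496997833252) 134
stopside 81 [ 0.6021 -0.0199  0.0907] [0.6144 0.0226 0.0978]
((608.2392578125, 1.2059803009033203), (12.360834121704102, 42.84661102294922), 0.24399535357952118) 81
top 0.015 136 ((445.5729675292969, -277.59625244140625), (117.07138061523438, 59.456607818603516), 75.79215240478516)
top 0.143 157 ((451.2035217285156, -251.7152862548828), (23.750917434692383, 22.038528442382812), 14.667447090148926)
side 0.015 297 ((442.3028564453125, -286.3657531738281), (102.32337188720703, 57.53636932373047), 76.66337585449219)
side 0.143 154 ((449.8075256347656, -255.1849822998047), (24.599592208862305, 23.101348876953125), 14.631647109985352)
```

View pics/sm.png

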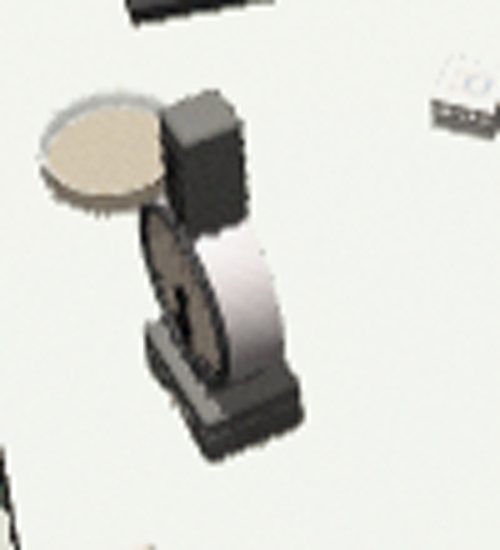

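```bash
python3 - <<'E'
from h import *
np.set_printoptions(precision=3,suppress=True)
for c in('top','side'):
    z=np.load(c+'.npz'); q=cloud(c,z['d'])[z['d']>0]
    for x0 in np.arange(-.1,.6,.05):
        for lo,hi in((.02,.3),(.3,.7)):
            w=q[(q[:,0]>x0)&(q[:,0]<x0+.05)&(q[:,1]>.16)&(q[:,1]<.9)&(q[:,2]>lo)&(q[:,2]<hi)]
            if len(w)>8: print(c,round(x0,2),lo,len(w),'y',np.percentile(w[:,1],[1,50,99]),'z',np.percentile(w[:,2],[1,50,99]))
p,d=optics.read_camera('wrist'); save('w0.png',p,1)
E
```

```text
top 0.3 0.02 265 y [0.309 0.319 0.343] z [0.025 0.174 0.259]
top 0.35 0.02 1963 y [0.306 0.308 0.332] z [0.023 0.175 0.275]
top 0.4 0.02 2062 y [0.306 0.307 0.309] z [0.025 0.184 0.284]
top 0.45 0.02 2117 y [0.306 0.307 0.312] z [0.025 0.19  0.287]
top 0.5 0.02 2164 y [0.306 0.307 0.316] z [0.024 0.195 0.287]
top 0.55 0.02 2306 y [0.167 0.308 0.321] z [0.025 0.197 0.287]
side 0.2 0.02 233 y [0.417 0.439 0.454] z [0.245 0.277 0.3  ]
side 0.2 0.3 728 y [0.419 0.452 0.477] z [0.301 0.343 0.396]
side 0.25 0.02 345 y [0.515 0.534 0.829] z [0.092 0.276 0.299]
side 0.25 0.3 557 y [0.448 0.475 0.545] z [0.302 0.339 0.394]
side 0.3 0.02 1405 y [0.304 0.357 0.829] z [0.028 0.234 0.287]
side 0.35 0.02 2970 y [0.301 0.308 0.804] z [0.025 0.22  0.287]
side 0.4 0.02 3005 y [0.301 0.308 0.788] z [0.025 0.216 0.287]
side 0.45 0.02 2580 y [0.301 0.307 0.788] z [0.024 0.199 0.287]
side 0.5 0.02 2424 y [0.3   0.307 0.489] z [0.024 0.2   0.287]
side 0.55 0.02 2160 y [0.299 0.307 0.482] z [0.027 0.215 0.287]
```

View pics/w0.png

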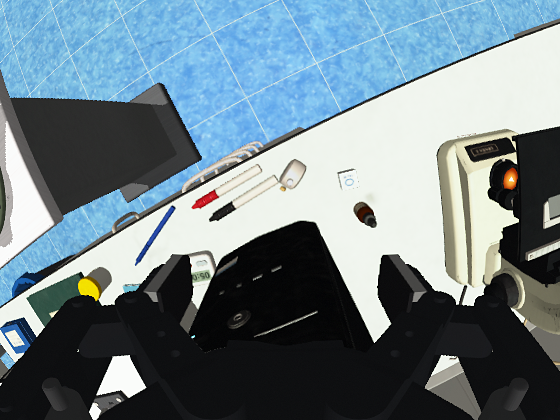

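The wrist view shows the hand beside and above the black cabinet (top at z≈0.29). I'll raise it first, then cross over to the small gauge.

{"name": "servo_tool", "arguments": {
  "increments": [
    [[0.085,0,0,-0.04,0],[0.085,0,0,-0.04,0],[0.085,0,0,-0.02,0],[0.085,-0.0287,-0.0318,0,0],[0.085,-0.0287,-0.0318,0,0],[0.085,-0.0287,-0.0318,0,0],[0.085,-0.0287,-0.0318,0,0],[0.085,-0.0287,-0.0318,0,0],[0.085,-0.0287,-0.0318,0,0],[0.085,-0.0287,-0.0318,0,0],[0.085,-0.0287,-0.0318,0,0],[0.085,-0.0287,-0.0318,0,0]]
  ]
}}

```text
time: 2.35
position: [0.3498, 0.1173, 0.3505]
tcp_rot: [0.729, 3.055, 0.001]
ft_force: [0.9, 0.7, 0.4]
opening: 0.0851
```

{"name": "servo_tool", "arguments": {
  "increments": [
    [[0.085,-0.0287,-0.0318,0,0],[0.085,-0.0287,-0.0318,0,0],[0.085,-0.0287,-0.0318,0,0],[0.085,-0.0287,-0.0318,0,0],[0.085,-0.0287,-0.0318,0,0],[0.085,-0.0287,-0.0318,0,0],[0.085,-0.0287,-0.0318,0,0],[0.085,-0.0287,-0.0318,0,0],[0.085,-0.0287,-0.0318,0,0],[0.085,0,0,0,0.15],[0.085,0,0,0,0.15],[0.085,0,0,0,0.15]]
  ]
}}

```text
time: 3.85
position: [0.4507, -0.2536, 0.3501]
tcp_rot: [-1.4, -2.812, -0.0]
ft_force: [0.3, 0.3, -0.0]
opening: 0.0852
```

{"name": "servo_tool", "arguments": {
  "increments": [
    [[0.085,0,0,0,0.15],[0.085,0,0,0,0.15],[0.085,0,0,0,0.1],[0.085,0,0,0,0]]
  ]
}}

```text
time: 4.35
position: [0.4507, -0.2534, 0.3503]
tcp_rot: [1.923, 2.484, 0.0]
ft_force: [0.3, -0.1, -0.7]
opening: 0.0848
```

```bash
cat >> h.py <<'E'
def wcloud(d,s):
    m=optics.camera_model('wrist'); v,u=np.mgrid[:420,:560]
    a=np.stack([(u-m['cx'])/m['fx'],(v-m['cy'])/m['fy']],-1); t=np.linalg.norm(a,axis=-1)+1e-9
    k=np.tan(t)/t*d
    c=np.stack([a[...,0]*k,a[...,1]*k,d],-1)
    T=np.array(m['T_tool_cam']); q=c@T[:3,:3].T+T[:3,3]
    return q@Ro.from_rotvec(s['tcp_rot']).as_matrix().T+np.array(s['position'])
E
python3 - <<'E'
from h import *
np.set_printoptions(precision=4,suppress=True)
s=status.observe(); p,d=optics.read_camera('wrist'); save('w1.png',p)
R=Ro.from_rotvec(s['tcp_rot']).as_matrix(); print('tool y',R[:,1],np.array(optics.camera_model('wrist')['T_tool_cam']))
Q=wcloud(d,s); Q[d<=0]=9
q=Q.reshape(-1,3)
w=q[(abs(q[:,0]-.45)<.05)&(abs(q[:,1]+.254)<.05)]
print('surface',np.median(q[(abs(q[:,2])<.02)][:,2]))
for lo,hi in((.143,.156),(.018,.03)):
    h=w[(w[:,2]>lo)&(w[:,2]<hi)]; print(len(h),cv2.minAreaRect(h[:,:2].astype(np.float32)*1000),np.median(h[:,2]))
for n in('gauge','gauge_grip','mark_tip','pointer_tip'): print(n,[(x['point'],round(x['score'],2)) for x in optics.landmark_of('wrist',n)])
E
```

```text
tool y [0.9681 0.2505 0.0001] [[ 0.0008 -0.9652 -0.2614  0.066 ]
 [ 1.      0.0008  0.0001  0.0002]
 [ 0.0001 -0.2614  0.9652 -0.1226]
 [ 0.      0.      0.      1.    ]]
surface -0.0007080766029647911
482 ((450.22772216796875, -251.82534790039062), (23.658430099487305, 20.717710494995117), 14.807462692260742) 0.14862333126325555
245 ((450.42401123046875, -251.58580017089844), (40.25468444824219, 54.99687957763672), 15.508338928222656) 0.023830960703388193
gauge [([285.4, 167.6], 0.72)]
gauge_grip [([284.8, 181.4], 0.9), ([390.3, 111.2], 0.51)]
mark_tip []
pointer_tip [([475.6, 13.9], 0.26)]
```

View pics/w1.png

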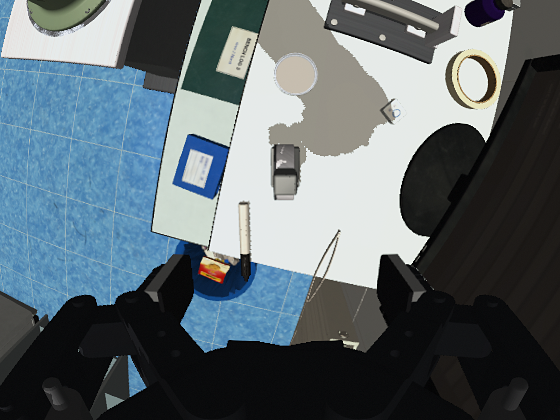

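The crop and wrist view confirm the small gauge: its handle top is at (450,-252) mm with yaw about 0.26. This interface cannot tilt the tool. So I plan to grip the handle across its x faces and let it pivot about the jaw axis when rocking. First I'll read the mark angle from in front of the dial.

{"name": "servo_tool", "arguments": {
  "increments": [
    [[0.085,-0.022,-0.05,0,0],[0.085,-0.022,-0.05,0,0],[0.085,-0.022,-0.05,0,0],[0.085,0,-0.02,0.05,0],[0.085,0,0,0.05,0],[0.085,0,0,0.05,0],[0.085,0,0,0.05,0],[0.085,0,0,0.05,0],[0.085,0,0,0.02,0],[0.085,0,0,0,0],[0.085,0,0,0,0]]
  ]
}}

```text
time: 5.98
position: [0.303, -0.3604, 0.0812]
tcp_rot: [1.924, 2.482, -0.001]
ft_force: [0.4, -0.2, -0.1]
opening: 0.0848
```

```bash
python3 - <<'E'
from h import *
np.set_printoptions(precision=4,suppress=True)
s=status.observe(); p,d=optics.read_camera('wrist'); np.savez('w2.npz',p=p,d=d,pos=s['position'],rot=s['tcp_rot'])
print(s['position'])
m=optics.camera_model('wrist'); print(m['fx'],m['fy'],m['cx'],m['cy'])
for n in('gauge','mark_tip','pointer_tip'): print(n,[(x['point'],round(x['score'],2)) for x in optics.landmark_of('wrist',n)])
# rectified dial view
T=np.array(m['T_tool_cam']); R=Ro.from_rotvec(s['tcp_rot']).as_matrix()
g=np.array([.4503,-.2517,0]); yaw=np.radians(15.0)
ex=np.array([np.cos(yaw),np.sin(yaw),0]); ey=np.array([-np.sin(yaw),np.cos(yaw),0])
N=600; v,u=np.mgrid[:N,:N]; half=.05
yy=-(u-N/2)/(N/2)*half; zz=-(v-N/2)/(N/2)*half   # right = gauge -y
X=g+ex*-.0115+yy[...,None]*ey+(zz+.064)[...,None]*np.array([0,0,1])
c=(((X-np.array(s['position']))@R)-T[:3,3])@T[:3,:3]
t=np.arctan2(np.hypot(c[...,0],c[...,1]),c[...,2]); rr=np.hypot(c[...,0],c[...,1])
mu=(m['cx']+m['fx']*t*c[...,0]/rr).astype(np.float32); mv=(m['cy']+m['fy']*t*c[...,1]/rr).astype(np.float32)
print('px range',mu.min(),mu.max(),mv.min(),mv.max())
rect=cv2.remap(p,mu,mv,cv2.INTER_CUBIC); save('dial.png',rect); np.save('dial.npy',rect)
E
```

```text
[ 0.303  -0.3604  0.0812]
325.19226210127806 325.19226210127806 284.7927507276093 206.9185600023515
gauge [([514.6, 135.5], 0.62)]
mark_tip [([535.8, 149.8], 0.9)]
pointer_tip [([531.5, 136.3], 0.73)]
px range 506.34363 633.17065 44.91563 253.31021
```

View pics/dial.png

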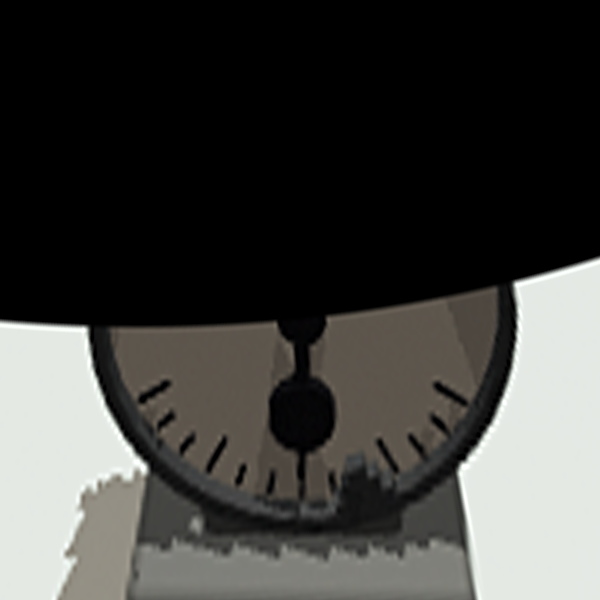

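The rectified dial shows the pointer hanging straight down at column 303 and the arrowhead at about (360,480), to the right. I'll measure the mark angle by polar analysis.

```bash
python3 - <<'E'
from h import *
I=cv2.cvtColor(np.load('dial.npy'),cv2.COLOR_RGB2GRAY).astype(float)
cx,cy=303.5,303
for rad in range(24,37):
    a=np.arange(-.1,.75,.025); x=cx+rad*6*np.sin(a); y=cy+rad*6*np.cos(a)
    print(rad,' '.join('%3d'%k for k in cv2.remap(I.astype(np.float32),x.astype(np.float32)[None],y.astype(np.float32)[None],1)[0]))
z=np.load('w2.npz'); save('dialraw.png',z['p'][90:230,440:560],5)
E
```

```text
24   4   9   6   3   1   2   2  12  30  48  73  96  95  86  87  87  86  86  87  87  87  86  86  86  87  86  86  87  87  86  87  87  87  87
25  71  65  41   8   5  36  47  56  75  94  94  88  86  86  87  87  86  86  86  88  88  87  86  88  93  97  87  86  86  86  86  86  86  86
26  74  80  66  15  15  69  86  77  74  84  88  86  86  87  87  84  85  87  84  83  87  87  92  65  24  64  89  87  86  87  86  87  86  87
27  73  76  61   4  18  68  75  72  70  77  90  92  88  88  82  64  64  67  69  70  86  88  87  60   1  68  89  86  87  86  87  89  91  87
28  72  73  67   0  16  74  74  72  72  74  73  72  88  88  66  67  68  73  64  66  84  86  93  59   5  61  88  87  86  88  85  50  81  90
29  72  73  78   7  17  80  73  72  72  79  22  42  92  59  47  51  44  39  33  66  74  70  87  74   6  65  90  87  87  91  57   3  68  88
30  72  72  77  46  30  81  72  72  72  80   7  41  81  29  22  17  20  20  31  79  64  66  93  79  13  70  89  86  87  89  57   3  73  75
31  73  73  76  34  27  78  73  74  72  84  28  39  59  29  23  21  20  21  35  55  47  53  80  67  10  57  92  86  87  90  60   0  53  75
32  75  77  75  34  35  72  71  70  68  91  48  52  25  14  20  22  21  21  22  16  24  63  72  63  20  69  90  86  88  92  51  28  68  76
33  47  41  47  46  57  55  50  45  47  80  77  57  26  18  18  16  21  22  20  17  38  72  75  56  78  65  69  73  62  62  45  36  59  58
34  27  32  36  44  83  59  38  39  38  73  68  44  27  19  19  17  20  22  21  20  32  34  36  58  64  62  62  58  57  61  61  58  59  57
35  62  66  54  42  80  73  76  71  70  69  54  15  20  17  17  20  22  21  21  20  21  17  34  61  66  64  55  55  44  48  46  46  46  39
36  53  44  27  31  38  33  45  48  43  34  27  22  22  19  18  22  22  21  22  20  21  21  25  19  23  30  21  20  20  14  21  15  20  16
```

View pics/dialraw.png

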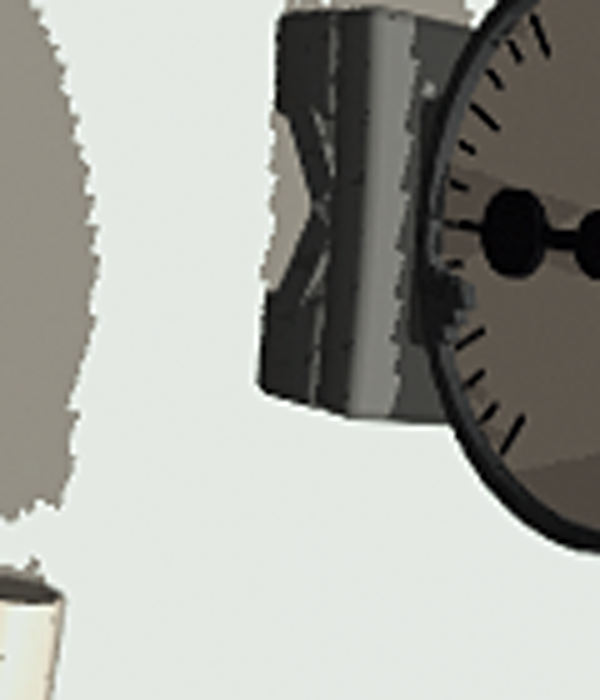

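{"name": "servo_tool", "arguments": {
  "increments": [
    [[0.085,0,0.025,0.01,0],[0.085,0,0.025,0.01,0],[0.085,0,0,0,0],[0.085,0,0,0,0]]
  ]
}}

```text
time: 6.68
position: [0.3507, -0.3474, 0.0607]
tcp_rot: [1.924, 2.483, -0.001]
ft_force: [-0.4, -0.2, 0.5]
opening: 0.0848
```

```bash
cat > rect.py <<'E'
from h import *
s=status.observe(); p,d=optics.read_camera('wrist')
print(s['position'])
m=optics.camera_model('wrist')
T=np.array(m['T_tool_cam']); R=Ro.from_rotvec(s['tcp_rot']).as_matrix()
g=np.array([.4503,-.2517,0]); yaw=np.radians(15.0)
ex=np.array([np.cos(yaw),np.sin(yaw),0]); ey=np.array([-np.sin(yaw),np.cos(yaw),0])
N=600; v,u=np.mgrid[:N,:N]; half=.05
yy=-(u-N/2)/(N/2)*half; zz=-(v-N/2)/(N/2)*half
X=g+ex*-.0115+yy[...,None]*ey+(zz+.064)[...,None]*np.array([0,0,1])
c=(((X-np.array(s['position']))@R)-T[:3,3])@T[:3,:3]
rr=np.hypot(c[...,0],c[...,1]); t=np.arctan2(rr,c[...,2])
mu=(m['cx']+m['fx']*t*c[...,0]/rr).astype(np.float32); mv=(m['cy']+m['fy']*t*c[...,1]/rr).astype(np.float32)
rect=cv2.remap(p,mu,mv,cv2.INTER_CUBIC); save('dial2.png',rect); np.save('dial.npy',rect)
L={}
for n in('mark_tip','pointer_tip'):
    for x in optics.landmark_of('wrist',n)[:1]:
        q=np.array(x['point']); e=np.hypot(mu-q[0],mv-q[1]); i=np.unravel_index(e.argmin(),e.shape); print(n,i[::-1],x['score'])
E
python3 rect.py
```

```text
[ 0.35070791 -0.34735372  0.060732  ]
mark_tip (np.int64(344), np.int64(449)) 0.93
pointer_tip (np.int64(312), np.int64(486)) 0.75
```

View pics/dial2.png

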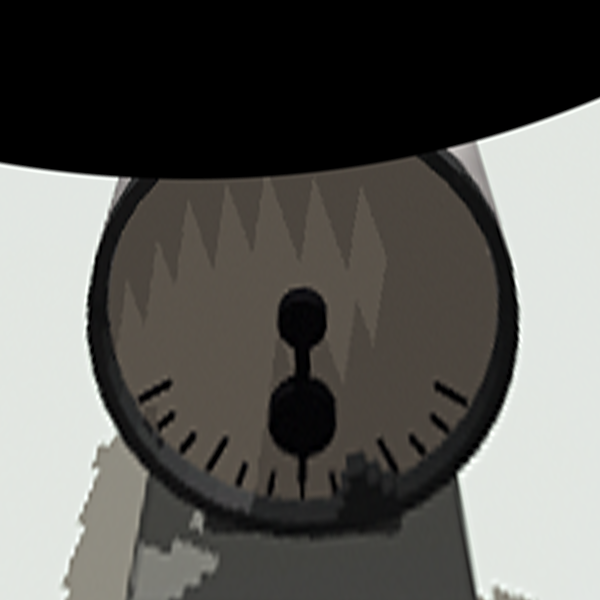

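```bash
python3 - <<'E'
from h import *
I=cv2.cvtColor(np.load('dial.npy'),cv2.COLOR_RGB2GRAY).astype(np.float32)
for cx,cy in((303,305),(303,308),(303,311)):
    print(cx,cy)
    for rad in np.arange(25,36,1.):
        a=np.arange(0.1,.62,.005); x=cx+rad*6*np.sin(a); y=cy+rad*6*np.cos(a)
        v=cv2.GaussianBlur(cv2.remap(I,x.astype(np.float32)[None],y.astype(np.float32)[None],1),(5,1),0)[0]
        dk=v<38; 
        # run nearest .32
        runs=[];st=None
        for i,b in enumerate(np.append(dk,False)):
            if b and st is None: st=i
            if not b and st is not None: runs.append((a[st],a[i-1])); st=None
        print(rad,[(round(p,3),round(q,3),round((p+q)/2,3)) for p,q in runs if q-p>.02])
save('mk.png',np.load('dial.npy')[420:540,280:440],5)
E
```

```text
303 305
25.0 []
26.0 [(np.float64(0.495), np.float64(0.53), np.float64(0.513))]
27.0 [(np.float64(0.275), np.float64(0.375), np.float64(0.325)), (np.float64(0.495), np.float64(0.525), np.float64(0.51))]
28.0 [(np.float64(0.27), np.float64(0.325), np.float64(0.298)), (np.float64(0.35), np.float64(0.375), np.float64(0.363)), (np.float64(0.495), np.float64(0.53), np.float64(0.513))]
29.0 [(np.float64(0.15), np.float64(0.18), np.float64(0.165)), (np.float64(0.23), np.float64(0.425), np.float64(0.328)), (np.float64(0.495), np.float64(0.525), np.float64(0.51))]
30.0 [(np.float64(0.155), np.float64(0.18), np.float64(0.168)), (np.float64(0.225), np.float64(0.385), np.float64(0.305)), (np.float64(0.405), np.float64(0.43), np.float64(0.418)), (np.float64(0.495), np.float64(0.525), np.float64(0.51))]
31.0 [(np.float64(0.155), np.float64(0.19), np.float64(0.173)), (np.float64(0.22), np.float64(0.44), np.float64(0.33)), (np.float64(0.49), np.float64(0.525), np.float64(0.508))]
32.0 [(np.float64(0.155), np.float64(0.515), np.float64(0.335))]
33.0 [(np.float64(0.19), np.float64(0.43), np.float64(0.
[... 2282 characters left out ...]
(0.4), np.float64(0.315)), (np.float64(0.415), np.float64(0.445), np.float64(0.43)), (np.float64(0.51), np.float64(0.545), np.float64(0.528))]
30.0 [(np.float64(0.16), np.float64(0.195), np.float64(0.178)), (np.float64(0.225), np.float64(0.45), np.float64(0.338)), (np.float64(0.505), np.float64(0.545), np.float64(0.525))]
31.0 [(np.float64(0.16), np.float64(0.535), np.float64(0.348))]
32.0 [(np.float64(0.195), np.float64(0.44), np.float64(0.318)), (np.float64(0.465), np.float64(0.525), np.float64(0.495))]
33.0 [(np.float64(0.1), np.float64(0.615), np.float64(0.358))]
34.0 [(np.float64(0.15), np.float64(0.615), np.float64(0.383))]
35.0 [(np.float64(0.1), np.float64(0.615), np.float64(0.358))]
```

View pics/mk.png

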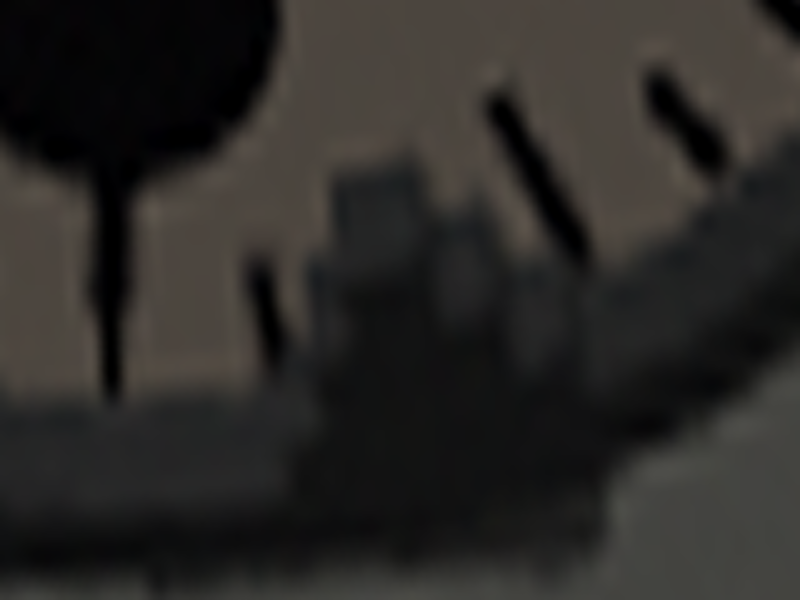

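{"name": "servo_tool", "arguments": {
  "increments": [
    [[0.085,0,0.03,0.02,0],[0.085,0,0,0,0],[0.085,0,0,0,0]]
  ]
}}

```text
time: 7.2
position: [0.3794, -0.3398, 0.0405]
tcp_rot: [-1.925, -2.482, 0.001]
ft_force: [-0.0, -0.6, -0.1]
opening: 0.0852
```

```bash
sed -i "s/dial2.png/dial3.png/" rect.py; python3 rect.py; python3 - <<'E'
from h import *
I=np.load('dial.npy'); save('mk3.png',np.clip(I[270:560,180:450].astype(float)*1.8,0,255).astype(np.uint8),2.05)
E
```

```text
[ 0.37941148 -0.33977968  0.04049979]
mark_tip (np.int64(348), np.int64(457)) 0.94
pointer_tip (np.int64(307), np.int64(483)) 0.82
```

View pics/mk3.png

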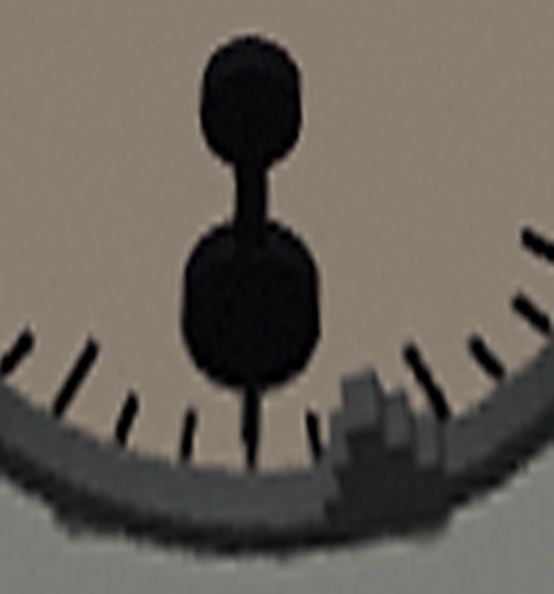

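The closer dial view gives the arrowhead tip at crop (362,374). The dial centre taken from the ±30° ticks is (251,77), so the mark is at about 0.355 rad. The two earlier estimates were 0.335 and 0.345, so I'll use 0.35. Now the grasp.

{"name": "servo_tool", "arguments": {
  "increments": [
    [[0.085,0,-0.02,-0.05,0],[0.085,0,0,-0.06,0],[0.085,0,0.0,-0.05,-0.009],[0.085,0.034,0.055,0,0],[0.085,0.034,0.055,0,0],[0.085,0,0,0,0],[0.085,0,0,0.03,0],[0.085,0,0,0.02,0],[0.085,0,0,0.02,0],[0.085,0,0,0,0],[0.085,0,0,0,0]]
  ]
}}

```text
time: 8.72
position: [0.4463, -0.2546, 0.131]
tcp_rot: [1.914, 2.49, -0.0]
ft_force: [0.5, -0.3, 0.2]
opening: 0.0852
```

{"name": "servo_tool", "arguments": {
  "increments": [
    [[0.085,0.002,0.0045,0,0],[0.05,0,0,0,0],[0.03,0,0,0,0],[0.022,0,0,0,0],[0.022,0,0,0,0],[0.022,0,0,0,0],[0.022,0,0,0,0]]
  ]
}}

```text
time: 9.6
position: [0.4504, -0.2508, 0.1305]
tcp_rot: [1.913, 2.491, -0.0]
ft_force: [-0.4, -0.2, 2.2]
opening: 0.0231
```

{"name": "servo_tool", "arguments": {
  "increments": [
    [[0.015,0,0,0,0],[0.015,0,0,0,0],[0.015,0,0,0,0]]
  ]
}}

```text
time: 9.98
position: [0.4504, -0.2509, 0.1305]
tcp_rot: [1.913, 2.491, -0.0]
ft_force: [-0.7, -0.1, 4.8]
opening: 0.0234
```

{"name": "servo_tool", "arguments": {
  "increments": [
    [[0.015,0,0,-0.01,0],[0.015,0,0,-0.02,0],[0.015,0,0,-0.03,0],[0.015,0,0,-0.03,0],[0.015,0,0,0,0]]
  ]
}}

```text
time: 10.6
position: [0.4513, -0.2513, 0.222]
tcp_rot: [1.911, 2.489, 0.0]
ft_force: [-0.1, -1.0, -3.7]
opening: 0.0236
```

```bash
python3 - <<'E'
from h import *
np.set_printoptions(precision=4,suppress=True)
s=status.observe(); print(s['opening'],s['ft_force'],s['position'])
def line(n,q):
    (vx,vy,x,y)=cv2.fitLine((q[:,:2]*1000).astype(np.float32),cv2.DIST_HUBER,0,.01,.01).ravel()
    if vx<0: vx,vy=-vx,-vy
    print(n,len(q),'ang',np.arctan2(vy,vx),'pt',x,y,'y at .537',y+(537-x)*vy/vx,'x range',np.percentile(q[:,0],[.5,99.5]),'z',np.percentile(q[:,2],[5,50,95]))
p,d=optics.read_camera('wrist')
W=wcloud(d,s); 
z=np.load('top.npz'); T=cloud('top',z['d']); T[z['d']<=0]=9
zs=np.load('side.npz'); S=cloud('side',zs['d']); S[zs['d']<=0]=9
for n,q in(('top',T.reshape(-1,3)),('side',S.reshape(-1,3)),('wrist',W[d>0])):
    q=q[(q[:,0]>.43)&(q[:,0]<.66)&(abs(q[:,1])<.07)]
    r_=q[(q[:,2]>.049)&(q[:,2]<.06)&(q[:,0]<.595)]
    if len(r_)>20: line(n+' rail',r_)
    st=q[(q[:,2]>.088)&(q[:,2]<.101)]
    if len(st)>10: print(n,'stop',cv2.minAreaRect((st[:,:2]*1000).astype(np.float32)),np.percentile(st,[1,99],axis=0))
    pl=q[(q[:,2]>.007)&(q[:,2]<.018)]
    if len(pl)>50: print(n,'plate',np.percentile(pl[:,0],[1,99]),cv2.boundingRect((pl[:,:2]*1000).astype(np.float32)))
# plate edges from color/dark mask in top image
g=z['p'].max(2); q=T[(g<110)&(T[...,2]<.03)&(abs(T[...,1])<.08)&(T[...,0]>.43)&(T[...,0]<.66)]
q=q[(q[:,2]>.005)]
print('top dark plate',cv2.minAreaRect((q[:,:2]*1000).astype(np.float32)),len(q))
E
```

```text
0.023583841797599765 [-0.0896 -0.9585 -3.7298] [ 0.4513 -0.2513  0.222 ]
top rail 345 ang 0.0008228128 pt 529.9452 3.9642015 y at .537 3.9700062 x range [0.4671 0.5948] z [0.0497 0.0532 0.0562]
top stop ((609.9906616210938, 4.243389129638672), (12.283560752868652, 42.0361442565918), 0.6860496997833252) [[ 0.6041 -0.0167  0.0895]
 [ 0.6162  0.0251  0.0995]]
top plate [0.4549 0.6231] (453, -60, 207, 110)
side rail 221 ang 0.001646862 pt 527.46484 -0.041519072 y at .537 -0.02581597 x range [0.4656 0.5934] z [0.0496 0.0525 0.0559]
side stop ((608.2392578125, 1.2059803009033203), (12.360834121704102, 42.84661102294922), 0.24399535357952118) [[ 0.6021 -0.0199  0.0882]
 [ 0.6144  0.0226  0.0978]]
side plate [0.4527 0.6556] (451, -67, 209, 116)
wrist rail 21 ang 0.14144705 pt 591.8382 -0.06801599 y at .537 -7.8768635 x range [0.587  0.5949] z [0.0492 0.0509 0.0532]
wrist stop ((609.135009765625, -9.37391471862793), (18.861221313476562, 12.571730613708496), 83.84892272949219) [[ 0.6027 -0.0177  0.0882]
 [ 0.6157 -0.0011  0.0976]]
wrist plate [0.4785 0.6575] (464, -62, 196, 70)
top dark plate ((538.14111328125, 5.2184295654296875), (166.39108276367188, 87.38951873779297), 0.02411242015659809) 2082
```

{"name": "servo_tool", "arguments": {
  "increments": [
    [[0.015,0.0296,0.0132,0,0],[0.015,0.0296,0.0132,0,0],[0.015,0.0296,0.0132,0,0],[0.015,0.0296,0.0132,0,0],[0.015,0.0296,0.0132,0,0],[0.015,0.0296,0.0132,0,0],[0.015,0.0296,0.0132,0,0],[0.015,0.0296,0.0132,0,0],[0.015,0,0,0,0.09],[0.015,0,0,0,0.09],[0.015,0,0,0,0.08],[0.015,0,0,0,0]]
  ]
}}

```text
time: 12.15
position: [0.49, 0.0056, 0.2185]
tcp_rot: [-2.217, -2.222, 0.003]
ft_force: [0.6, 0.2, -3.4]
opening: 0.0236
```

```bash
cat > look.py <<'E'
from h import *
import sys
np.set_printoptions(precision=4,suppress=True)
s=status.observe(); R=Ro.from_rotvec(s['tcp_rot']).as_matrix(); print(s['position'],'tooly',np.arctan2(R[1,1],R[0,1]),s['opening'],s['ft_force'],s['ft_torque'])
p,d=optics.read_camera('wrist'); W=wcloud(d,s); W[d<=0]=9
pt,dt=optics.read_camera('top'); T=cloud('top',dt); T[dt<=0]=9
np.savez('look.npz',p=p,d=d,pt=pt,dt=dt)
for n,Q in(('wrist',W),('top',T)):
    q=Q.reshape(-1,3); q=q[(q[:,0]>.43)&(q[:,0]<.66)&(abs(q[:,1])<.03)]
    a=q[(q[:,2]>.049)&(q[:,2]<.0575)&(q[:,0]<.60)&(q[:,0]>.53)]
    if len(a)>20:
        vx,vy,x,y=cv2.fitLine((a[:,:2]*1000).astype(np.float32),cv2.DIST_HUBER,0,.01,.01).ravel(); print(n,'rail',len(a),vy/vx,'y mid',y,'at x',x,'range y',np.percentile(a[:,1],[2,98]))
    a=q[(q[:,2]>.088)&(q[:,2]<.101)&(q[:,0]>.595)]
    if len(a)>10: print(n,'stop',np.percentile(a,[1,99],axis=0))
    P=np.array(s['position']); q=Q.reshape(-1,3)-P
    f=q[(abs(q[:,0])<.03)&(abs(q[:,1])<.05)&(q[:,2]<-.1)&(q[:,2]>-.118)]
    if len(f)>10: print(n,'foot rel TCP x,y,z',np.percentile(f,[2,98],axis=0),len(f))
E
python3 look.py
```

```text
[0.49   0.0056 0.2185] tooly 0.0020045903025598865 0.023567802826065666 [ 0.6316  0.2289 -3.3821] [-0.0077  0.0183  0.015 ]
wrist rail 837 -0.0022739118 y mid 6.1755333 at x 564.28735 range y [0.0004 0.0107]
wrist stop [[ 0.6031 -0.0162  0.0884]
 [ 0.6149  0.0274  0.0973]]
wrist foot rel TCP x,y,z [[-0.0202 -0.0211 -0.1171]
 [ 0.0196  0.0267 -0.1056]] 503
top rail 48 0.064431004 y mid 2.295252 at x 587.88776 range y [-0.0017  0.0068]
top stop [[ 0.6043 -0.0166  0.0882]
 [ 0.6162  0.0175  0.0994]]
top foot rel TCP x,y,z [[-0.0184 -0.0297 -0.1107]
 [ 0.0202 -0.0164 -0.1025]] 45
```

{"name": "servo_tool", "arguments": {
  "increments": [
    [[0.015,0.0005,0.002,0.01,0],[0.015,0,0,0.01,0],[0.015,0,0,0.01,0],[0.015,0,0,0.008,0],[0.015,0,0,0.002,0],[0.015,0,0,0,0],[0.015,0,0,0,0]]
  ]
}}

```text
time: 13.12
position: [0.4935, 0.0058, 0.1806]
tcp_rot: [2.22, 2.222, 0.001]
ft_force: [-0.1, -0.2, -2.7]
opening: 0.0234
```

{"name": "servo_tool", "arguments": {
  "increments": [
    [[0.015,0,0,0.002,0],[0.015,0,0,0,0],[0.015,0,0,0,0]]
  ]
}}

```text
time: 13.5
position: [0.4932, 0.0058, 0.1783]
tcp_rot: [2.22, 2.223, 0.0]
ft_force: [1.2, -0.5, -2.6]
opening: 0.0235
```

{"name": "servo_tool", "arguments": {
  "increments": [
    [[0.015,0,0,0.002,0],[0.015,0,0,0,0],[0.015,0,0,0,0]]
  ]
}}

```text
time: 13.88
position: [0.4932, 0.0058, 0.1762]
tcp_rot: [-2.22, -2.223, 0.0]
ft_force: [0.2, 0.7, -3.0]
opening: 0.0235
```

{"name": "servo_tool", "arguments": {
  "increments": [
    [[0.015,0,0,0.0015,0],[0.015,0,0,0,0],[0.015,0,0,0,0]]
  ]
}}

```text
time: 14.25
position: [0.4932, 0.0059, 0.1748]
tcp_rot: [-2.22, -2.223, 0.0]
ft_force: [-0.6, -0.4, -3.1]
opening: 0.0236
```

{"name": "servo_tool", "arguments": {
  "increments": [
    [[0.015,0,0,0.0015,0],[0.015,0,0,0,0],[0.015,0,0,0,0]]
  ]
}}

```text
time: 14.62
position: [0.4934, 0.0059, 0.1735]
tcp_rot: [2.22, 2.223, 0.001]
ft_force: [-0.6, 0.7, -0.1]
opening: 0.0232
```

{"name": "servo_tool", "arguments": {
  "increments": [
    [[0.015,0,0,0.001,0],[0.015,0,0,0,0],[0.015,0,0,0,0]]
  ]
}}

```text
time: 15.0
position: [0.4934, 0.0059, 0.1725]
tcp_rot: [2.22, 2.222, 0.001]
ft_force: [0.5, 1.2, 1.1]
opening: 0.0234
```

{"name": "servo_tool", "arguments": {
  "increments": [
    [[0.015,0,0,0.001,0],[0.015,0,0,0.001,0],[0.015,0,0,0,0],[0.015,0,0,0,0],[0.015,0,0,0,0]]
  ]
}}

```text
time: 15.62
position: [0.4933, 0.0059, 0.1704]
tcp_rot: [2.22, 2.222, 0.0]
ft_force: [-0.1, 1.7, 4.9]
opening: 0.0233
```

```bash
python3 - <<'E'
from h import *
np.set_printoptions(precision=3,suppress=True)
A=[]
for i in range(6):
    p,d=optics.read_camera('wrist'); s=status.observe(); A.append(list(s['position'])+list(s['ft_force'])+list(s['ft_torque']))
print(np.mean(A,0),np.std(A,0))
W=wcloud(d,s); W[d<=0]=9; q=W.reshape(-1,3)
P=np.array(s['position'])
f=q-P; f=f[(abs(f[:,0])<.03)&(abs(f[:,1])<.05)&(f[:,2]<-.1)&(f[:,2]>-.118)]; print('foot',np.percentile(f,[2,98],axis=0))
a=q[(q[:,2]>.043)&(q[:,2]<.0575)&(q[:,0]<.60)&(q[:,0]>.53)&(abs(q[:,1])<.02)]
print('rail',np.percentile(a,[2,50,98],axis=0))
E
```

```text
[ 0.493  0.006  0.17  -0.287  1.501  4.475  0.446  0.017  0.001] [0.    0.    0.    0.591 0.478 0.436 0.035 0.039 0.031]
foot [[-0.02  -0.021 -0.117]
 [ 0.02   0.027 -0.106]]
rail [[0.531 0.    0.044]
 [0.563 0.007 0.049]
 [0.598 0.011 0.051]]
```

{"name": "servo_tool", "arguments": {
  "increments": [
    [[0.015,0.0007,0,0,0],[0.015,0,0,0,0],[0.015,0,0,0,0]]
  ]
}}

```text
time: 16.3
position: [0.4933, 0.0063, 0.1704]
tcp_rot: [2.22, 2.222, -0.0]
ft_force: [-0.1, -0.7, 4.2]
opening: 0.0235
```

```bash
cat > ft.py <<'E'
from h import *
np.set_printoptions(precision=3,suppress=True)
A=[]
for i in range(5):
    optics.read_camera('wrist'); s=status.observe(); A.append(list(np.array(s['position'])*1000)+list(s['ft_force'])+list(s['ft_torque'])+[s['opening']*1000])
print(s['time'],np.mean(A,0))
E
python3 ft.py
```

```text
16.55 [493.325   6.297 170.341  -0.057  -0.839   4.259  -0.146  -0.147   0.018
  23.256]
```

{"name": "servo_tool", "arguments": {
  "increments": [
    [[0.015,0,0.004,0,0],[0.015,0,0.006,0,0],[0.015,0,0.008,0,0],[0.015,0,0.008,0,0],[0.015,0,0.008,0,0],[0.015,0,0.006,0,0],[0.015,0,0,0,0]]
  ]
}}

```text
time: 17.42
position: [0.5344, 0.0065, 0.1704]
tcp_rot: [2.219, 2.222, 0.002]
ft_force: [0.8, -0.6, 5.0]
opening: 0.0236
```

```bash
python3 ft.py
```

```text
17.675 [534.256   6.474 170.682   1.063  -1.57    3.967  -0.449  -0.372   0.019
  23.372]
```

{"name": "servo_tool", "arguments": {
  "increments": [
    [[0.015,-0.0002,0.005,0,0],[0.015,-0.0002,0.007,0,0],[0.015,-0.0002,0.008,0,0],[0.015,-0.0001,0.008,0,0],[0.015,-0.0001,0.008,0,0],[0.015,0,0.006,0,0],[0.015,0,0.003,0,0],[0.015,0,0.001,0,0],[0.015,0,0,0,0]]
  ]
}}

```text
time: 18.8
position: [0.5792, 0.006, 0.1703]
tcp_rot: [-2.22, -2.223, -0.001]
ft_force: [-1.5, 1.4, 3.8]
opening: 0.0235
```

```bash
python3 ft.py
```

```text
19.05 [579.204   5.978 170.389  -1.462   1.559   3.793   0.342   0.49    0.001
  23.37 ]
```

{"name": "servo_tool", "arguments": {
  "increments": [
    [[0.015,0.0004,0.001,0,0],[0.015,0,0.001,0,0],[0.015,0,0,0,0],[0.015,0,0,0,0]]
  ]
}}

```text
time: 19.55
position: [0.5812, 0.0062, 0.1703]
tcp_rot: [2.22, 2.222, -0.0]
ft_force: [-2.4, 0.4, 4.2]
opening: 0.0231
```

```bash
python3 ft.py
```

```text
19.8 [581.229   6.173 170.294  -2.236   0.621   4.381   0.095   0.595   0.012
  23.462]
```

{"name": "servo_tool", "arguments": {
  "increments": [
    [[0.015,0,0.001,0,0],[0.015,0,0.001,0,0],[0.015,0,0,0,0],[0.015,0,0,0,0]]
  ]
}}

```text
time: 20.3
position: [0.5833, 0.0062, 0.1703]
tcp_rot: [2.22, 2.222, 0.0]
ft_force: [-1.8, 0.8, 4.0]
opening: 0.0234
```

```bash
python3 ft.py
```

```text
20.55 [583.319   6.197 170.34   -1.364   0.335   4.152   0.037   0.538   0.003
  23.362]
```

{"name": "servo_tool", "arguments": {
  "increments": [
    [[0.015,0,0.001,0,0],[0.015,0,0.0005,0,0],[0.015,0,0,0,0],[0.015,0,0,0,0]]
  ]
}}

```text
time: 21.05
position: [0.5838, 0.0062, 0.1701]
tcp_rot: [-2.219, -2.222, 0.002]
ft_force: [-4.8, -0.3, 6.6]
opening: 0.0234
```

```bash
python3 ft.py
```

```text
21.3 [583.807   6.24  170.138  -3.578   0.301   6.116   0.015   1.145   0.056
  23.298]
```

{"name": "servo_tool", "arguments": {
  "increments": [
    [[0.015,-0.001,-0.0005,0,0],[0.015,-0.001,0,0,0],[0.015,0,0,0,0],[0.015,0,0,0,0]]
  ]
}}

```text
time: 21.8
position: [0.5838, 0.0053, 0.1701]
tcp_rot: [-2.218, -2.222, -0.002]
ft_force: [-4.0, 4.8, 4.9]
opening: 0.0232
```

```bash
python3 ft.py
```

```text
22.05 [583.724   5.237 170.05   -3.692   3.512   4.574   1.199   1.054   0.057
  23.168]
```

{"name": "servo_tool", "arguments": {
  "increments": [
    [[0.021,0,0,0,0],[0.0225,0,0,0,0],[0.0225,0,0,0,0],[0.0225,0,0,0,0]]
  ]
}}

```text
time: 22.55
position: [0.5837, 0.0052, 0.1701]
tcp_rot: [-2.218, -2.222, -0.002]
ft_force: [-3.5, 3.6, 4.8]
opening: 0.0228
```

```bash
python3 ft.py
```

```text
22.8 [583.717   5.239 170.05   -3.665   3.753   4.472   1.196   1.024   0.048
  23.268]
```

{"name": "servo_tool", "arguments": {
  "increments": [
    [[0.023,0,0,0,0],[0.023,0,0,0,0]]
  ]
}}

```text
time: 23.05
position: [0.5837, 0.0053, 0.1701]
tcp_rot: [-2.218, -2.222, -0.002]
ft_force: [-3.8, 3.8, 4.2]
opening: 0.0231
```

{"name": "servo_tool", "arguments": {
  "increments": [
    [[0.0233,0,0,0,0],[0.0233,0,0,0,0]]
  ]
}}

```text
time: 23.3
position: [0.5838, 0.005, 0.17]
tcp_rot: [-2.219, -2.222, -0.001]
ft_force: [-3.4, 4.3, 3.7]
opening: 0.0238
```

{"name": "servo_tool", "arguments": {
  "increments": [
    [[0.0235,0,0,0,0],[0.0235,0,0,0,0]]
  ]
}}

```text
time: 23.55
position: [0.5839, 0.0045, 0.1701]
tcp_rot: [-2.22, -2.222, 0.0]
ft_force: [-3.1, 3.5, 4.0]
opening: 0.0239
```

{"name": "servo_tool", "arguments": {
  "increments": [
    [[0.0236,0,0,0,0],[0.0236,0,0,0,0]]
  ]
}}

```text
time: 23.8
position: [0.5839, 0.0042, 0.1701]
tcp_rot: [-2.22, -2.222, 0.001]
ft_force: [-3.7, 3.1, 3.3]
opening: 0.0239
```

{"name": "servo_tool", "arguments": {
  "increments": [
    [[0.0237,0,0,0,0],[0.0237,0,0,0,0]]
  ]
}}

```text
time: 24.05
position: [0.584, 0.004, 0.1701]
tcp_rot: [-2.221, -2.222, 0.001]
ft_force: [-4.5, 1.8, 1.9]
opening: 0.0237
```

```bash
python3 ft.py
```

```text
24.3 [583.986   4.028 170.122  -4.212   1.74    2.305   0.544   1.242  -0.054
  23.743]
```

{"name": "servo_tool", "arguments": {
  "increments": [
    [[0.0236,-0.0015,0,0.0003,0],[0.0236,-0.002,0,0.0003,0],[0.0236,-0.0015,0,0.0003,0],[0.0236,0,0,0,0]]
  ]
}}

```text
time: 24.8
position: [0.5842, -0.0009, 0.1698]
tcp_rot: [2.22, 2.222, -0.0]
ft_force: [-6.2, 1.7, 6.1]
opening: 0.0237
```

```bash
python3 ft.py
```

```text
25.05 [584.176  -0.91  169.828  -5.566   1.956   5.668   0.564   1.478  -0.011
  23.673]
```

{"name": "servo_tool", "arguments": {
  "increments": [
    [[0.0236,-0.002,-0.0008,0,0],[0.0236,-0.002,0,0,0],[0.0236,-0.002,0,0.0002,0],[0.0236,-0.002,0,0.0003,0],[0.0236,-0.002,0,0.0003,0],[0.0236,0,0,0,0]]
  ]
}}

```text
time: 25.8
position: [0.5838, -0.0113, 0.1688]
tcp_rot: [2.22, 2.221, 0.0]
ft_force: [-3.4, 0.7, 4.7]
opening: 0.0237
```

```bash
python3 ft.py
```

```text
26.05 [583.786 -11.195 168.796  -3.096   0.711   5.066   0.324   0.893   0.009
  23.839]
```

{"name": "servo_tool", "arguments": {
  "increments": [
    [[0.0236,-0.002,0,0.0002,0],[0.0236,-0.002,0,0.0003,0],[0.0236,-0.002,0,0.0003,0],[0.0236,-0.002,0,0.0004,0],[0.0236,-0.002,0,0.0004,0],[0.0236,0,0,0,0]]
  ]
}}

```text
time: 26.8
position: [0.5837, -0.0212, 0.167]
tcp_rot: [2.22, 2.222, -0.0]
ft_force: [-1.8, 0.3, 5.0]
opening: 0.0239
```

```bash
python3 ft.py; cat > lean.py <<'E'
from h import *
np.set_printoptions(precision=4,suppress=True)
s=status.observe(); P=np.array(s['position'])
for c in('wrist','top','side'):
    p,d=optics.read_camera(c); Q=wcloud(d,s) if c=='wrist' else cloud(c,d); Q[d<=0]=9
    np.savez('l_%s.npz'%c,p=p,Q=Q)
    q=Q.reshape(-1,3); q=q[(abs(q[:,0]-P[0])<.022)&(q[:,1]>-.05)&(q[:,1]<.06)]
    # foot's top face: z 0.05-.09 ; case cylinder
    f=q[(q[:,2]>.045)&(q[:,2]<.09)&(abs(q[:,1]-.006)<.042)&(q[:,0]<P[0]+.0185)]
    print(c,len(f))
    for x0,x1 in((-.020,-.0125),(.0125,.0185)):
        g=f[(f[:,0]-P[0]>x0)&(f[:,0]-P[0]<x1)]
        if len(g)>15:
            vy,vz,y,z=cv2.fitLine((g[:,1:]*1000).astype(np.float32),cv2.DIST_HUBER,0,.01,.01).ravel(); print('  foot top slope',np.arctan(vz/vy),len(g),y,z,np.percentile(g[:,1],[2,98]))
    w=q[(abs(q[:,0]-P[0])<.0095)&(q[:,2]>.09)&(q[:,2]<.145)]
    if len(w)>30:
        from scipy.optimize import least_squares
        r_=least_squares(lambda v:np.hypot(w[:,1]-v[0],w[:,2]-v[1])-.036,[-.005,.105],loss='soft_l1',f_scale=.001).x
        # rock centre (y0, .049-.004)
        print('  case centre',r_,len(w),'lean',np.arctan2(.0062-r_[0],r_[1]-.0448))
E
python3 lean.py
```

```text
27.05 [583.629 -21.077 166.996  -1.562  -0.355   3.998   0.135   0.42    0.022
  23.784]
wrist 1045
  foot top slope -1.180635 178 27.34082 65.11479 [0.0121 0.0323]
  foot top slope 0.18856043 425 8.826578 64.91747 [-0.0227  0.0319]
  case centre [-0.0078  0.1018] 2998 lean 0.24090295719312768
top 9
side 287
  foot top slope 0.23342407 116 -4.6834087 64.487206 [-0.0289  0.0247]
  foot top slope 1.1983342 24 -21.936193 59.704624 [-0.0293 -0.0123]
  case centre [-0.0084  0.1028] 208 lean 0.2470428277801856
```

{"name": "servo_tool", "arguments": {
  "increments": [
    [[0.0236,-0.002,0,0.0004,0],[0.0236,-0.002,0,0.0005,0],[0.0236,-0.002,0,0.0005,0],[0.0236,-0.002,0,0.0006,0],[0.0236,0,0,0,0]]
  ]
}}

```text
time: 27.82
position: [0.5835, -0.0291, 0.1649]
tcp_rot: [2.22, 2.222, -0.0]
ft_force: [-1.3, 0.8, 3.5]
opening: 0.0239
```

```bash
python3 ft.py
```

```text
28.075 [583.519 -29.007 164.973  -0.183  -0.565   3.692   0.083   0.141   0.016
  23.82 ]
```

{"name": "servo_tool", "arguments": {
  "increments": [
    [[0.0236,-0.002,0.0004,0.0006,0],[0.0236,-0.002,0.0004,0.0006,0],[0.0236,-0.002,0.0002,0.0006,0],[0.0236,-0.0018,0,0.0006,0],[0.0236,0,0,0,0],[0.0236,0,0,0,0]]
  ]
}}

```text
time: 28.82
position: [0.584, -0.0367, 0.1623]
tcp_rot: [-2.22, -2.222, 0.002]
ft_force: [-3.3, 0.6, 3.0]
opening: 0.0238
```

```bash
python3 ft.py; python3 lean.py; python3 - <<'E'
from h import *
for c in('side','wrist'):
    z=np.load('l_%s.npz'%c); 
    if c=='side':
        u=proj('side',[.572,-.02,.1]).astype(int); print(u); a=z['p'][u[1]-50:u[1]+50,u[0]-50:u[0]+50]
        a=cv2.resize(a,(500,500),interpolation=cv2.INTER_CUBIC)
    else: b=cv2.resize(z['p'][0:250,160:410],(300,300))
im=np.zeros((500,800,3),np.uint8); im[:,:500]=a; im[:300,500:]=b; save('fin.png',im)
E
```

```text
29.075 [583.992 -36.681 162.321  -4.294  -0.5     3.264  -0.013   1.05    0.094
  23.867]
wrist 1520
  foot top slope -1.0150357 272 25.166416 65.1026 [0.0015 0.0322]
  foot top slope 0.3142965 515 5.8516355 65.12255 [-0.024   0.0316]
  case centre [-0.015   0.0999] 3604 lean 0.3672778962690236
top 0
side 251
  foot top slope 0.50958437 119 -10.818331 64.83909 [-0.0348  0.0191]
  case centre [-0.0126  0.1077] 135 lean 0.29027390187562135
[275 194]
```

View pics/fin.png

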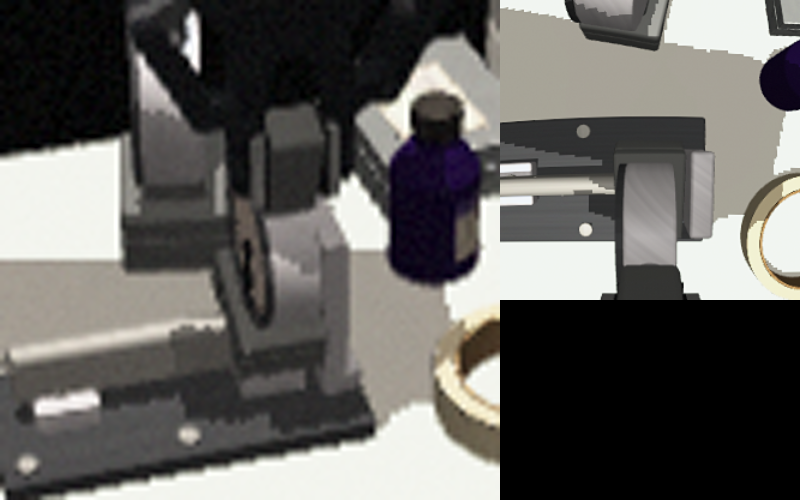

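{"name": "servo_tool", "arguments": {
  "increments": [
    [[0.0235,0,0,0,0],[0.0234,0,0,0,0],[0.0234,0,0,0,0],[0.0234,0,0,0,0],[0.0234,0,0,0,0],[0.0234,0,0,0,0],[0.0234,0,0,0,0],[0.0234,0,0,0,0]]
  ]
}}

```text
time: 30.22
position: [0.5841, -0.0366, 0.1624]
tcp_rot: [-2.22, -2.222, 0.001]
ft_force: [-4.9, -1.6, 2.1]
opening: 0.024
```

```bash
python3 ft.py; python3 lean.py; python3 - <<'E'
from h import *
for c in('side','wrist'):
    Q=np.load('l_%s.npz'%c)['Q'].reshape(-1,3)
    a=Q[(Q[:,2]>.043)&(Q[:,2]<.0585)&(Q[:,0]<.555)&(Q[:,0]>.48)&(abs(Q[:,1]-.004)<.012)]
    print(c,'rail z',np.percentile(a[:,2],[50,90,98]),len(a))
for n in('mark_tip','pointer_tip'): print(n,[(x['point'],round(x['score'],2)) for x in optics.landmark_of('side',n)])
E
```

```text
30.475 [584.08  -36.599 162.38   -4.833  -1.502   2.026  -0.192   1.432   0.139
  23.8  ]
wrist 1516
  foot top slope -1.0278562 271 25.249262 65.08178 [0.0023 0.0323]
  foot top slope 0.31588393 508 5.9315767 65.064 [-0.024   0.0316]
  case centre [-0.015   0.0999] 3598 lean 0.36714854042633394
top 0
side 244
  foot top slope 0.31045142 119 -6.5350814 64.53663 [-0.0328  0.0217]
  foot top slope 1.3065488 18 -24.627558 56.666843 [-0.03   -0.0181]
  case centre [-0.0132  0.1061] 145 lean 0.30719093431263034
side rail z [0.04830559 0.05093935 0.05301259] 156
wrist rail z [0.04915628 0.05038    0.05088273] 1445
mark_tip [([293.9, 265.0], 0.65), ([273.7, 201.9], 0.64), ([263.6, 225.0], 0.46), ([252.6, 173.7], 0.38)]
pointer_tip []
```

```bash
python3 ft.py; python3 -c "
from plant import r
print(r.close_job())"
```

```text
30.975 [584.078 -36.604 162.384  -4.873  -1.243   2.204  -0.201   1.425   0.128
  23.707]
the job is handed in; nothing more can be done
None
```

I took the smaller gauge through the whole check and handed it in at 31 s. At the end it was leaning at about 0.35 rad against the stop, with the rail partly pressed and the gauge still in the gripper. I could not see the pointer and mark together at the end, so pointer on mark is inferred, not observed.

- **Grip:** I took the handle across its x faces, not the y faces you suggested. The interface cannot tilt the tool, so I eased the grip at the stop and let the handle pivot between the pads. I firmed it up slightly afterwards.
- **Rail and slide:** I set the gauge upright on the open end, pressed about 4 mm and slid it to the stop. The upward force on the tool stayed at about 4–5 N at each pause, so there was no sign of bottoming or lifting off.
- **Final state:** The gauge pushes on the stop with about 5 N. The rail depth is about 4 mm by the wrist camera, or 2–3 mm by force, because friction at the stop takes part of the load. The pose held steady over the last 2 s.
- **Lean against mark:** I read the mark at 0.35–0.36 rad from two close-up dial views before the grasp; a coarser earlier view gave about 0.33. The final lean is 0.349 from the arm position and 0.345–0.367 from the wrist depth. The side camera disagreed and was noisy, at 0.29–0.31, with one outlier at 0.51.
- **Final network check:** The detector did not find the pointer in the last side view, and its marks there were scattered, so I did not use it.

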